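# Empty the pin pail and hold it down in the sprung cradle

## Robot

A 6-joint arm with a two-finger parallel gripper is mounted at the origin on the work surface. World frame = base frame: x ahead of the robot, y to its left, z up, the work surface at z = 0. Lengths are in m, angles in rad, forces in N, time in s.
With the tool pointing down it reaches from about 0.4 to 0.925 m from the base axis. Payload 3.4 kg.
Tool frame: the origin (TCP) lies between the finger pads; the fingertips stand 19 mm ahead of it and the grasp point (between the pads) is the TCP (env.tip_extent is the z of the fingertips in the tool frame, in m); z points along the fingers, y is the line along which they close (so a half turn about z gives the same grasp; the last joint's range is limited). The gripper opens to 85 mm and grips with 20 to 120 N. Pads are 22 mm wide; open, the fingers measure 114 mm over their backs; the gripper's body (76 mm by 85 mm) begins 54 mm behind the grasp point. The pads swing forward as they close: fully open they stand 13 mm farther back than shut.
Start: joints at [-1.321, 0.307, 1.506, -0, 1.328, -0.073], TCP at [0.183, -0.545, 0.25] pointing down, gripper open.
Joint ranges: [-3.12, 3.12], [-1.05, 2.28], [0.14, 2.33], [-1.42, 4.57], [0.1, 2.73], [-2.68, 2.68]. Speed limits (rad/s): [2.57, 2.57, 3.14, 3.14, 3.14, 3.14].

## Interface

Orientations are given as a 3x3 rotation matrix whose columns are the frame's x, y, z axes.
In Python, from workcell import env, grab_frame, workorder gives the robot as it stands. The module is installed in compiled form; this text tells all that it offers.
- The arm moves only by the tool carry_out, never from a script. Its argument "increments" is a list of rows, each a list of 3 entries, a list of its own where there are three numbers: the finger opening in m, from 0 to 0.0854, then the shift along the tool's x, y, z in m, then the turn, a rotation vector about the tool's x, y, z in rad. A call has 1 to 10 rows; each row shifts and turns the commanded pose from where the row before left it, along the tool's axes as they then stand; what a row does not reach is not made up. A row lasts 1/8 s, in which the tool goes at most 62.5 mm and 10.7 degrees, less where a joint would pass 70% of its speed; a pose out of reach is approached as far as the arm can. A call is refused whole if a number of a shift passes 0.0625 or a number of a turn 0.188, either way. A call with a gripper value outside its range is refused whole. The fingers move at their own pace and stop on an object; the grip force is fixed at half the most. Time passes only in rows, so rows that do not move let the fingers close. It gives the time, the measured TCP pose, the force, the opening and the grip force at its end, in the units of the state.
- env.read_state(): the state, without advancing time (a new reading comes with each control period).
- grab_frame(name): name is "scene" or "top"; returns a dict with "pixels" (480x640x3 uint8, red, green, blue), "z_map" (480x640 float32, m along the optical axis (not along the pixel's ray), 0 where there is no reading), "vertical_fov" (degrees; the focal length in pixels is half the picture's height over the tangent of half this angle, whatever the lens; pixels are square), "cx", "cy" (the principal point, pixels), "world_from_camera" (4x4, takes a point from camera to world coordinates). Camera axes: x right, y up, looking along -z (the intrinsics and any distortion apply to the point x, -y, -z); pixel columns grow to the right and rows downward; lengths in m; the calibration is good to about 2 mm. A picture is of the moment at which its call begins.
- workorder.hand_in(): hands the job in; it is judged then, once.
The state is a dict: "time": time; "joint_pos": joint angles; "qvel": joint speeds; "joint_efforts": joint torques, N m; "eef_pos": TCP position; "tool_rot": TCP orientation; "contact_force": force on the tool from outside, world axes, zero at the start; "ft_torque": the same for the moment, N m; "finger_gap": finger opening in m; "grasp_force": force on a finger pad.
Only numpy, scipy, OpenCV 4.12 (cv2) and the standard library are available. Lean on these libraries where they do the work, as an engineer would, in place of code of your own. Each camera call takes 0.05 s, during which the arm holds its last target. There are 200 camera calls.

## Task

Pick up the little brass pail by its handle, tip all three tumbler pins out of it into the wooden tray, and turn it upright again. Then set the empty pail upright in the sprung ring cradle and press it straight down until the ring is at its bottom stop, and finish while still holding it pressed down there, so that I can fit its retaining clip. Leave the lock, the hasps and the handle block where they lie.

Things in the scene. Friction and masses are not known exactly. Their poses are not given: they have to be found in the camera images.
- pail_center (a point): Brass pail: tapered cup with a fixed stirrup handle, 115 mm high, 0.19 to 0.3 kg, upright on the table at first. Point on its axis 57.5 mm above the foot; z points up out of the mouth, y along the handle bar. Cup outer radius 22 mm at the foot, growing evenly to 48 mm at the rim 46 mm up; walls 4 mm (flaring 30 degrees), floor 5 mm.
- pail_bar (a point): Centre of the pail's handle bar, 47.5 mm above pail_center, same axes. Bar flat and straight: 96 mm long (y), 10 mm thick (x), 20 mm tall (z), on two straps 4 mm thick and 14 mm wide (x) at y = +-46 mm, rising from the rim; the mouth is open under the bar towards +x and -x.
- pin0_center (a point): Steel tumbler pin, a plain cylinder 14 mm in diameter and 18 mm long, 23 g, one of three alike in the pail; this point is its centre.
- pin1_center (a point): Steel tumbler pin, a plain cylinder 14 mm in diameter and 18 mm long, 23 g, one of three alike in the pail; this point is its centre.
- pin2_center (a point): Steel tumbler pin, a plain cylinder 14 mm in diameter and 18 mm long, 23 g, one of three alike in the pail; this point is its centre.
- tray: Dark wooden open tray, fixed, outside 170 x 170 mm and 45 mm high, walls and floor 5 mm. Origin at the centre of its underside on the table, x and y along its sides, z up.
- cradle: Fixed cradle: round steel base, radius 72 mm, 10 mm high; origin under its centre on the table, z up. Three upright guide posts, 8 mm thick, stand 60 mm from the axis and end 66 mm above the table; the sprung ring rides on them.
- ring_top (a point): Centre of the cradle ring's opening, level with its upper edge (60 mm above the table when up); moves with the ring. Aluminium ring, inner radius 34, outer 44 mm (lugs to 66 mm), 10 mm thick. The pail's taper goes in foot first and seats with its foot 21 mm below the upper edge, the handle bar's centre 84 mm above that edge.
- ring (a joint): How far the sprung ring is pressed down, m: 0 = up, 0.020 = at its bottom stop. It moves straight down on a spring: the push starts at about 4 N and reaches about 12 N at the stop (400 N/m); the pail's own weight does not press it down, and it springs back when let go.
- trunk_lock: Bystander to be left alone: bronze trunk lock, 60 x 85 x 34 mm, loose on the table; origin at its underside.
- hasp_a: Bystander to be left alone: chrome hasp, flat, 32 x 116 x 10 mm, loose on the table; origin at its underside.
- hasp_b: Bystander to be left alone: chrome hasp, the same as the other one, loose on the table; origin at its underside.
- handle_block: Bystander to be left alone: rosewood handle block, 45 x 110 x 35 mm, loose on the table; origin at its underside.
Not all that is in view belongs to the job. Leave any blue or pink look-alike of the cradle alone.

How it is judged:
By the outcome, as a careful person would: the job done as asked, in the order asked, and still so for the second after the job is handed in, while the arm keeps its last pose, push and grip.
It also fails if it takes over 58 s, if anything falls off the work surface, if the arm or the gripper's body presses on something with over 40 N, if the wrist force passes 120 N, or if a joint passes its speed limit or range.

## Working session

There is one attempt and no reset: what is moved stays moved. The work goes in short steps, Python scripts to look and compute and a tool call to move; the robot and the scene stay as the last step left them, time stands still between calls to the robot, and variables do not carry over. Pictures are saved under pics/ and viewed, at most 10 in all, crops included, and the job is handed in when it is done.

Besides the shell and the picture viewer there is one more tool, called after "Call:" by a JSON object that holds its "api" and its "payload". carry_out: Moves the arm, as the interface text tells. Its arguments: {"type":"object","properties":{"increments":{"type":"array"}},"required":["increments"]}

```bash
mkdir -p pics
cat > h.py <<'E'
import numpy as np,cv2
from workcell import env,grab_frame,workorder
def cloud(f):
    z=f["z_map"];h,w=z.shape;fl=h/2/np.tan(np.radians(f["vertical_fov"])/2)
    u,v=np.meshgrid(np.arange(w),np.arange(h))
    P=np.stack([(u-f["cx"])/fl*z,-(v-f["cy"])/fl*z,-z,np.ones_like(z)],-1)
    P=P@np.array(f["world_from_camera"]).T
    P[z==0]=np.nan
    return P[...,:3]
def save(f,n): cv2.imwrite("pics/"+n,f["pixels"][...,::-1])
E
python3 - <<'E'
from h import *
for n in("top","scene"):
    f=grab_frame(n);save(f,n+"0.png");print({k:v for k,v in f.items() if k not in("pixels","z_map")})
    np.savez(n+"0.npz",P=cloud(f),I=f["pixels"])
s=env.read_state();print(s)
E
```

```text
{'vertical_fov': 56.992764953828775, 'cx': 313.6983656221993, 'cy': 238.5615211989766, 'world_from_camera': array([[ 0.01800579,  0.99471634, -0.10107022,  0.48366306],
       [-0.99982921,  0.01833438,  0.002323  , -0.07130479],
       [ 0.00416378,  0.10101113,  0.99487658,  1.0117913 ],
       [ 0.        ,  0.        ,  0.        ,  1.        ]])}
{'vertical_fov': 46.09169047087669, 'cx': 324.49894749121086, 'cy': 230.73007084332903, 'world_from_camera': array([[-0.67530389, -0.57145734,  0.46626298,  1.02302624],
       [ 0.73745607, -0.5326908 ,  0.41520964,  0.33354346],
       [ 0.0110994 ,  0.62424115,  0.78115286,  0.90144513],
       [ 0.        ,  0.        ,  0.        ,  1.        ]])}
{'time': 0.1, 'joint_pos': array([-1.32051205e+00,  3.07509982e-01,  1.50757042e+00,  9.53302480e-06,
        1.32844906e+00, -7.34931647e-02]), 'qvel': array([-3.19547325e-04, -8.21691302e-05, -2.63112558e-03, -2.69607113e-04,
        3.00549370e-04,  1.89723071e-03]), 'joint_efforts': array([ 1.65311308e-04, -4.58529353e+01, -2.52608407e+01, -1.70810677e-04,
        5.61431705e-03, -8.60886871e-06]), 'eef_pos': array([ 0.18276518, -0.54452382,  0.24945596]), 'tool_rot': array([[ 9.48041157e-01,  3.18147360e-01, -4.70742636e-04],
       [ 3.18147673e-01, -9.48039308e-01,  1.87875827e-03],
       [ 1.51439461e-04, -1.93090584e-03, -9.99998124e-01]]), 'contact_force': array([-0.3776508 , -0.55367664, -0.03258645]), 'ft_torque': array([0.01642328, 0.01932042, 0.02881445]), 'grasp_force': 0.0, 'finger_gap': 0.08502072947267297}
```

View pics/top0.png

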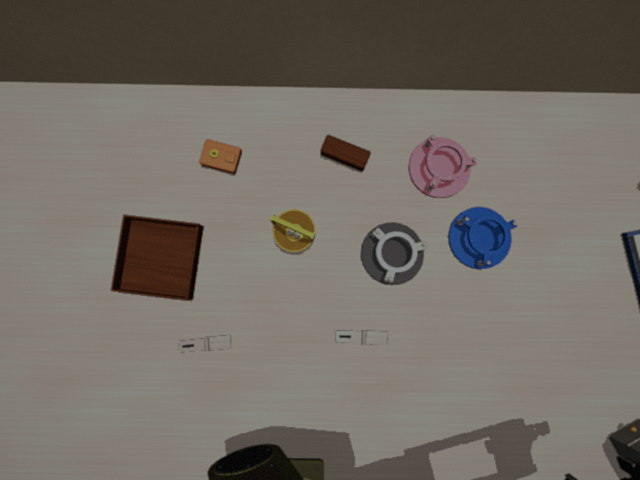

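View pics/scene0.png

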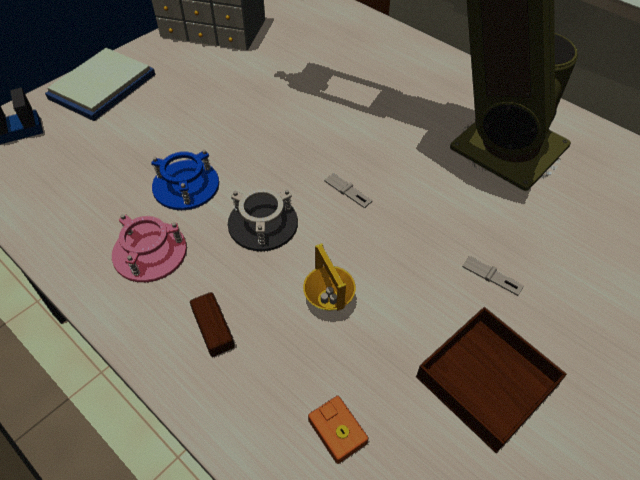

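The top view shows the pail at (293,231), the tray at (158,257) and the grey cradle at (392,253). The pink and blue look-alikes are at (441,166) and (481,238). The scene view shows the pins inside the pail.

Run:
```python
from h import *
for n,boxes in (("top",dict(pail=(262,200,325,260),tray=(105,208,210,306),crad=(355,215,430,290))),("scene",dict(pail=(295,235,365,320),tray=(410,300,570,450),crad=(222,180,303,252)))):
    d=np.load(n+"0.npz");P=d["P"];I=d["I"].astype(float)
    for k,(a,b,c,e) in boxes.items():
        p=P[b:e,a:c].reshape(-1,3);col=I[b:e,a:c].reshape(-1,3)
        p0=p
        if k=="pail":
            q=p[(p[:,2]>.088)&(p[:,2]<.13)]
            if len(q)>5:
                r=cv2.minAreaRect(q[:,:2].astype(np.float32)*1000);print(n,"bar",len(q),q.mean(0),q[:,2].max(),r)
            q=p[(p[:,2]>.036)&(p[:,2]<.052)]
            A=np.c_[2*q[:,:2],np.ones(len(q))]
            r=cv2.minEnclosingCircle(q[:,:2].astype(np.float32)*1000);print(n,"rim",len(q),r)
        if k=="tray":
            q=p[(p[:,2]>.036)&(p[:,2]<.055)];r=cv2.minAreaRect(q[:,:2].astype(np.float32)*1000);print(n,"tray",len(q),r,np.median(q[:,2]))
        if k=="crad":
            g=col.max(1)-col.min(1)<25
            q=p[(p[:,2]>.053)&(p[:,2]<.063)]
            print(n,"ring z",np.median(q[:,2]),len(q))
            from scipy.optimize import least_squares
            f=lambda x:np.hypot(q[:,0]-x[0],q[:,1]-x[1])-x[2]
            print(n,"ring",least_squares(f,[*np.median(q[:,:2],0),.039],loss="soft_l1",f_scale=.003).x)
            q=p[(p[:,2]>.005)&(p[:,2]<.015)];r=cv2.minEnclosingCircle(q[:,:2].astype(np.float32)*1000);print(n,"base",r)
            r=cv2.minAreaRect(q[:,:2].astype(np.float32)*1000);print(r)
        q=p[(p[:,2]<.004)];print(k,"table z",np.median(q[:,2]) if len(q) else None)
    # bystanders highest
```

```text
top bar 275 [ 0.59916496 -0.02810916  0.11327559] 0.11890398524321444 ((599.474609375, -28.343894958496094), (95.90774536132812, 13.827531814575195), 66.89836883544922)
top rim 443 ((599.5924682617188, -28.7061767578125), 47.746707916259766)
pail table z -1.3357440851624602e-05
top tray 882 ((536.1851196289062, 274.05963134765625), (171.54908752441406, 170.2252960205078), 84.22891998291016) 0.043854938469781835
tray table z 0.0006219197524983677
top ring z 0.0596454311480582 757
top ring [ 0.55554398 -0.25162789  0.04165831]
top base ((566.8470458984375, -251.1781768798828), 112.38599395751953)
((567.2357788085938, -253.9302520751953), (172.23577880859375, 149.9789276123047), 8.039886474609375)
crad table z 0.00010969621046785782
scene bar 504 [ 0.60509045 -0.02422959  0.10923915] 0.11829916565942278 ((601.4420776367188, -28.795909881591797), (98.17764282226562, 14.895402908325195), 66.6901626586914)
scene rim 574 ((602.5711669921875, -29.097780227661133), 48.737518310546875)
pail table z -0.0007762283414802784
scene tray 1685 ((537.535400390625, 273.4755554199219), (170.47198486328125, 173.23095703125), 84.20700073242188) 0.04329992926323334
tray table z -7.8500190554609e-05
scene ring z 0.058352940146117915 834
scene ring [ 0.55841308 -0.25111762  0.04151989]
scene base ((557.3330688476562, -251.97706604003906), 73.09192657470703)
((559.0968627929688, -249.58526611328125), (140.67431640625, 140.73727416992188), 87.36158752441406)
crad table z -0.0008744185901724544
```

```bash
cat >> h.py <<'E'
from scipy.spatial.transform import Rotation as Ro
def down(deg):
    c,s=np.cos(np.radians(deg)),np.sin(np.radians(deg));return np.array([[c,s,0],[s,-c,0],[0,0,-1.]])
def plan(p,R,N,p0=None,R0=None):
    """N identical rows taking (p0,R0), default the measured pose, to (p,R)"""
    s=env.read_state();p0=s["eef_pos"] if p0 is None else p0;R0=s["tool_rot"] if R0 is None else R0
    w=Ro.from_matrix(R0.T@R).as_rotvec()/N;r=Ro.from_rotvec(w).as_matrix()
    S=sum(np.linalg.matrix_power(r,k) for k in range(N))
    d=np.linalg.solve(S,R0.T@(np.array(p)-p0));print(N,"x",d.round(4).tolist(),w.round(4).tolist())
def st():
    s=env.read_state();print(s["time"],s["eef_pos"].round(4),s["tool_rot"].round(3).tolist(),s["joint_pos"].round(3),s["contact_force"].round(1),s["finger_gap"],s["grasp_force"])
E
python3 - <<'E'
from h import *
plan([.6005,-.0285,.18],down(66.9),16)
E
```

```text
16 x [0.0421, -0.0073, 0.0044] [-0.0001, -0.0001, -0.0527]
```

Call:
{"api": "carry_out", "payload": {"increments": [[0.085,[0.042,-0.0073,0.0044],[0,0,-0.0527]],[0.085,[0.042,-0.0073,0.0044],[0,0,-0.0527]],[0.085,[0.042,-0.0073,0.0044],[0,0,-0.0527]],[0.085,[0.042,-0.0073,0.0044],[0,0,-0.0527]],[0.085,[0.042,-0.0073,0.0044],[0,0,-0.0527]],[0.085,[0.042,-0.0073,0.0044],[0,0,-0.0527]],[0.085,[0.042,-0.0073,0.0044],[0,0,-0.0527]],[0.085,[0.042,-0.0073,0.0044],[0,0,-0.0527]]]}}

```text
time: 1.1
eef_pos: [0.4469, -0.331, 0.2145]
tool_rot: [[0.734, 0.68, -0.0], [0.68, -0.734, 0.0], [-0.0, -0.001, -1.0]]
contact_force: [0.7, 0.1, -0.4]
finger_gap: 0.0851
grasp_force: 0.0
```

Call:
{"api": "carry_out", "payload": {"increments": [[0.085,[0.042,-0.0073,0.0044],[0,0,-0.0527]],[0.085,[0.042,-0.0073,0.0044],[0,0,-0.0527]],[0.085,[0.042,-0.0073,0.0044],[0,0,-0.0527]],[0.085,[0.042,-0.0073,0.0044],[0,0,-0.0527]],[0.085,[0.042,-0.0073,0.0044],[0,0,-0.0527]],[0.085,[0.042,-0.0073,0.0044],[0,0,-0.0527]],[0.085,[0.042,-0.0073,0.0044],[0,0,-0.0527]],[0.085,[0.042,-0.0073,0.0044],[0,0,-0.0527]],[0.085,[0,0,0],[0,0,0]],[0.085,[0,0,0],[0,0,0]]]}}

```text
time: 2.35
eef_pos: [0.5987, -0.0303, 0.1795]
tool_rot: [[0.392, 0.92, -0.001], [0.92, -0.392, -0.001], [-0.001, -0.001, -1.0]]
contact_force: [-1.1, -0.0, 0.2]
finger_gap: 0.0846
grasp_force: 0.0
```

Run:
```python
from h import *
st()
plan([.6005,-.0285,.105],down(66.9),6)
```

```text
2.35 [ 0.5987 -0.0303  0.1795] [[0.392, 0.92, -0.001], [0.92, -0.392, -0.001], [-0.001, -0.001, -1.0]] [-1.210e-01  4.000e-01  1.550e+00 -1.000e-03  1.192e+00  2.830e-01] [-1.1 -0.   0.2] 0.0846488865782774 0.0
6 x [0.0004, 0.0002, 0.0124] [-0.0002, 0.0002, -0.0]
```

Call:
{"api": "carry_out", "payload": {"increments": [[0.085,[0.0004,0.0002,0.0124],[0,0,0]],[0.085,[0.0004,0.0002,0.0124],[0,0,0]],[0.085,[0.0004,0.0002,0.0124],[0,0,0]],[0.085,[0.0004,0.0002,0.0124],[0,0,0]],[0.085,[0.0004,0.0002,0.0124],[0,0,0]],[0.085,[0.0004,0.0002,0.0124],[0,0,0]],[0.04,[0,0,0],[0,0,0]],[0.025,[0,0,0],[0,0,0]],[0.018,[0,0,0],[0,0,0]],[0.012,[0,0,0],[0,0,0]]]}}

```text
time: 3.6
eef_pos: [0.6014, -0.0284, 0.1061]
tool_rot: [[0.393, 0.92, 0.001], [0.92, -0.393, -0.0], [0.0, 0.001, -1.0]]
contact_force: [-0.4, 0.0, 0.2]
finger_gap: 0.0124
grasp_force: 0.0
```

Call:
{"api": "carry_out", "payload": {"increments": [[0.008,[0,0,0],[0,0,0]],[0.0,[0,0,0],[0,0,0]],[0.0,[0,0,0],[0,0,0]],[0.0,[0,0,0],[0,0,0]],[0.0,[0,0,0],[0,0,0]]]}}

```text
time: 4.22
eef_pos: [0.6006, -0.0281, 0.106]
tool_rot: [[0.393, 0.92, -0.001], [0.92, -0.393, 0.0], [0.0, -0.001, -1.0]]
contact_force: [-3.7, 2.1, 5.1]
finger_gap: 0.0091
grasp_force: 59.1
```

Run:
```python
from h import *
st()
f=grab_frame("scene");cv2.imwrite("pics/g.png",cv2.resize(f["pixels"][180:340,220:460],None,fx=3,fy=3)[...,::-1])
```

```text
4.225 [ 0.6006 -0.0281  0.106 ] [[0.393, 0.92, -0.001], [0.92, -0.393, 0.0], [0.0, -0.001, -1.0]] [-0.117  0.48   1.63   0.     1.033  0.286] [-3.7  2.1  5.1] 0.009091390602379089 59.105510115623474
```

View pics/g.png

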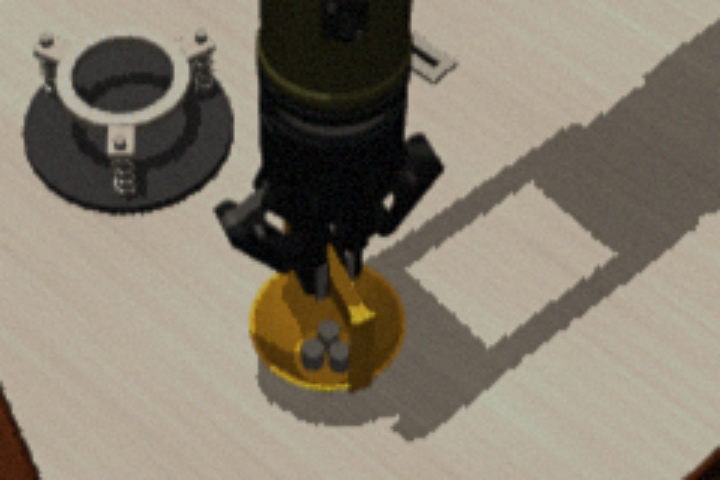

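The fingers grip the bar at about (330,270) in the crop, and the three pins are still in the pail at (325,350). Next I lift it.

Call:
{"api": "carry_out", "payload": {"increments": [[0,[0,0,-0.008],[0,0,0]],[0,[0,0,-0.016],[0,0,0]],[0,[0,0,-0.024],[0,0,0]],[0,[0,0,-0.03],[0,0,0]],[0,[0,0,-0.03],[0,0,0]],[0,[0,0,-0.02],[0,0,0]],[0,[0,0,-0.012],[0,0,0]],[0,[0,0,0],[0,0,0]]]}}

```text
time: 5.28
eef_pos: [0.6017, -0.0286, 0.2467]
tool_rot: [[0.393, 0.92, 0.002], [0.92, -0.393, -0.0], [0.001, 0.002, -1.0]]
contact_force: [0.9, -0.6, -3.0]
finger_gap: 0.0091
grasp_force: 58.6
```

Run:
```python
from h import *
st()
plan([.537,.274,.25],down(23),14)
```

```text
5.275 [ 0.6017 -0.0286  0.2467] [[0.393, 0.92, 0.002], [0.92, -0.393, -0.0], [0.001, 0.002, -1.0]] [-0.117  0.346  1.455 -0.     1.338  0.286] [ 0.9 -0.6 -3. ] 0.009099952130896304 58.55618119239807
14 x [0.0128, -0.0187, -0.0003] [0.0001, -0.0001, 0.0547]
```

Call:
{"api": "carry_out", "payload": {"increments": [[0,[0.0064,-0.0093,0],[0,0,0.0273]],[0,[0.0064,-0.0093,0],[0,0,0.0273]],[0,[0.0128,-0.0187,0],[0,0,0.0547]],[0,[0.0128,-0.0187,0],[0,0,0.0547]],[0,[0.0128,-0.0187,0],[0,0,0.0547]],[0,[0.0128,-0.0187,0],[0,0,0.0547]],[0,[0.0128,-0.0187,0],[0,0,0.0547]],[0,[0.0128,-0.0187,0],[0,0,0.0547]]]}}

```text
time: 6.28
eef_pos: [0.5386, 0.1173, 0.2442]
tool_rot: [[0.709, 0.705, -0.003], [0.705, -0.709, -0.0], [-0.002, -0.002, -1.0]]
contact_force: [-0.1, -0.8, -3.4]
finger_gap: 0.0087
grasp_force: 58.6
```

Call:
{"api": "carry_out", "payload": {"increments": [[0,[0.0128,-0.0187,0],[0,0,0.0547]],[0,[0.0128,-0.0187,0],[0,0,0.0547]],[0,[0.0128,-0.0187,0],[0,0,0.0547]],[0,[0.0128,-0.0187,0],[0,0,0.0547]],[0,[0.0128,-0.0187,0],[0,0,0.0547]],[0,[0.0128,-0.0187,0],[0,0,0.0547]],[0,[0.0064,-0.0093,0],[0,0,0.0273]],[0,[0.0064,-0.0093,0],[0,0,0.0273]],[0,[0,0,0],[0.1,0,0]],[0,[0,0,0],[0.1,0,0]]]}}

```text
time: 7.52
eef_pos: [0.5361, 0.2748, 0.2442]
tool_rot: [[0.92, 0.384, -0.081], [0.392, -0.901, 0.184], [-0.002, -0.201, -0.98]]
contact_force: [0.6, 0.7, -3.9]
finger_gap: 0.009
grasp_force: 58.8
```

Run:
```python
from h import *
st()
```

```text
7.525 [0.5361 0.2748 0.2442] [[0.92, 0.384, -0.081], [0.392, -0.901, 0.184], [-0.002, -0.201, -0.98]] [0.286 0.354 1.467 0.206 1.35  1.405] [ 0.6  0.7 -3.9] 0.00897735554946878 58.80638122558594
```

Run:
```python
from h import *
R=down(23)@Ro.from_rotvec([np.radians(60),0,0]).as_matrix()
plan([.545,.2556,.228],R,7)
```

```text
7 x [0.0001, 0.0039, 0.0003] [0.1206, 0.0004, 0.0]
```

Call:
{"api": "carry_out", "payload": {"increments": [[0,[0,0.0039,0.0003],[0.12,0,0]],[0,[0,0.0039,0.0003],[0.12,0,0]],[0,[0,0.0039,0.0003],[0.12,0,0]],[0,[0,0.0039,0.0003],[0.12,0,0]],[0,[0,0.0039,0.0003],[0.12,0,0]],[0,[0,0.0039,0.0003],[0.12,0,0]],[0,[0,0.0039,0.0003],[0.12,0,0]],[0,[0,0,0],[0.08,0,0]],[0,[0,0,0],[0.08,0,0]],[0,[0,0,0],[0.08,0,0]]]}}

```text
time: 8.78
eef_pos: [0.5457, 0.254, 0.2277]
tool_rot: [[0.921, 0.11, -0.374], [0.39, -0.265, 0.882], [-0.002, -0.958, -0.287]]
contact_force: [0.3, -0.4, -4.4]
finger_gap: 0.0094
grasp_force: 59.2
```

Call:
{"api": "carry_out", "payload": {"increments": [[0,[0,0,0],[0.08,0,0]],[0,[0,0,0],[0.08,0,0]],[0,[0,0,0],[0.08,0,0]],[0,[0,0,0],[0.08,0,0]],[0,[0,0,0],[0.08,0,0]],[0,[0,0,0],[0.08,0,0]],[0,[0,0,0],[0,0,0]],[0,[0,0,0],[0,0,0]]]}}

```text
time: 9.78
eef_pos: [0.5455, 0.2547, 0.2291]
tool_rot: [[0.921, -0.073, -0.384], [0.391, 0.171, 0.904], [-0.0, -0.983, 0.186]]
contact_force: [-0.1, -0.5, -1.5]
finger_gap: 0.009
grasp_force: 59.4
```

Run:
```python
from h import *
st()
f=grab_frame("scene");a=f["pixels"][230:470,380:600]
f=grab_frame("top");b=f["pixels"][180:330,70:250]
cv2.imwrite("pics/t.png",np.hstack([cv2.resize(a,(396,432)),cv2.resize(b,(400,432))])[...,::-1])
```

```text
9.775 [0.5455 0.2547 0.2291] [[0.921, -0.073, -0.384], [0.391, 0.171, 0.904], [-0.0, -0.983, 0.186]] [-0.155  0.955  1.563  1.212  2.042  0.59 ] [-0.1 -0.5 -1.5] 0.0090284094836366 59.438438415527344
```

View pics/t.png

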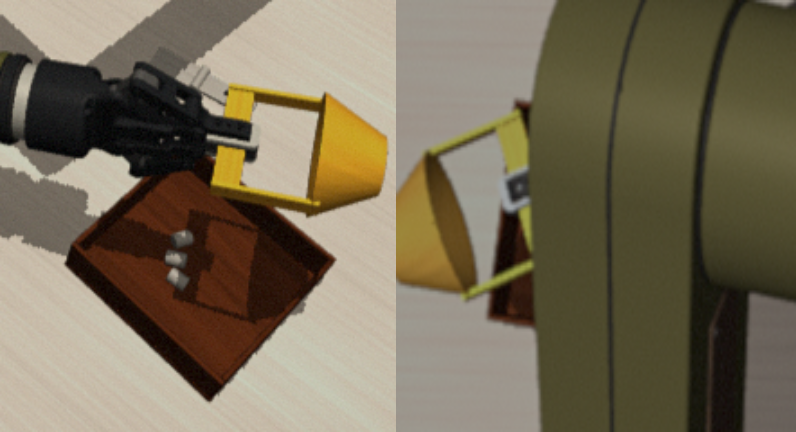

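All three pins lie in the tray, at about (180,238), (176,258) and (178,278) in the left half. The pail hangs empty, so I turn it upright again.

Call:
{"api": "carry_out", "payload": {"increments": [[0,[0,0,0],[-0.08,0,0]],[0,[0,0,0],[-0.16,0,0]],[0,[0,0,0],[-0.16,0,0]],[0,[0,0,0],[-0.16,0,0]],[0,[0,0,0],[-0.16,0,0]],[0,[0,0,0],[-0.16,0,0]],[0,[0,0,0],[-0.16,0,0]],[0,[0,0,0],[-0.16,0,0]],[0,[0,0,0],[-0.16,0,0]],[0,[0,0,0],[-0.16,0,0]]]}}

```text
time: 11.12
eef_pos: [0.5444, 0.2541, 0.2316]
tool_rot: [[0.921, 0.38, -0.089], [0.39, -0.895, 0.215], [0.002, -0.233, -0.972]]
contact_force: [-0.7, -0.4, -2.6]
finger_gap: 0.0089
grasp_force: 58.9
```

Call:
{"api": "carry_out", "payload": {"increments": [[0,[0,0,-0.004],[-0.16,0,0]],[0,[0,0,-0.006],[-0.077,0,0]],[0,[0,0,0],[0,0,0]],[0,[0,0,0],[0,0,0]]]}}

```text
time: 11.62
eef_pos: [0.545, 0.2529, 0.2396]
tool_rot: [[0.921, 0.39, -0.003], [0.39, -0.921, 0.004], [-0.001, -0.004, -1.0]]
contact_force: [0.5, 0.2, -2.8]
finger_gap: 0.0095
grasp_force: 59.0
```

Run:
```python
from h import *
st()
plan([.557,-.2515,.235],down(0),18)
```

```text
11.625 [0.545  0.2529 0.2396] [[0.921, 0.39, -0.003], [0.39, -0.921, 0.004], [-0.001, -0.004, -1.0]] [0.362 0.351 1.466 0.005 1.325 1.53 ] [ 0.5  0.2 -2.8] 0.00947122291681625 58.98478031158447
18 x [-0.0053, 0.0277, 0.0002] [-0.0002, 0.0001, 0.0223]
```

Call:
{"api": "carry_out", "payload": {"increments": [[0,[-0.0026,0.0138,0.0001],[0,0,0.0112]],[0,[-0.0026,0.0138,0.0001],[0,0,0.0112]],[0,[-0.0053,0.0277,0.0002],[0,0,0.0223]],[0,[-0.0053,0.0277,0.0002],[0,0,0.0223]],[0,[-0.0053,0.0277,0.0002],[0,0,0.0223]],[0,[-0.0053,0.0277,0.0002],[0,0,0.0223]],[0,[-0.0053,0.0277,0.0002],[0,0,0.0223]],[0,[-0.0053,0.0277,0.0002],[0,0,0.0223]],[0,[-0.0053,0.0277,0.0002],[0,0,0.0223]],[0,[-0.0053,0.0277,0.0002],[0,0,0.0223]]]}}

```text
time: 12.88
eef_pos: [0.5766, -0.0008, 0.2367]
tool_rot: [[0.981, 0.196, -0.002], [0.196, -0.981, 0.003], [-0.001, -0.003, -1.0]]
contact_force: [-0.4, -0.0, -2.7]
finger_gap: 0.0091
grasp_force: 59.0
```

Call:
{"api": "carry_out", "payload": {"increments": [[0,[-0.0053,0.0277,0.0002],[0,0,0.0223]],[0,[-0.0053,0.0277,0.0002],[0,0,0.0223]],[0,[-0.0053,0.0277,0.0002],[0,0,0.0223]],[0,[-0.0053,0.0277,0.0002],[0,0,0.0223]],[0,[-0.0053,0.0277,0.0002],[0,0,0.0223]],[0,[-0.0053,0.0277,0.0002],[0,0,0.0223]],[0,[-0.0053,0.0277,0.0002],[0,0,0.0223]],[0,[-0.0053,0.0277,0.0002],[0,0,0.0223]],[0,[-0.0026,0.0138,0.0001],[0,0,0.0112]],[0,[-0.0026,0.0138,0.0001],[0,0,0.0112]]]}}

```text
time: 14.12
eef_pos: [0.5564, -0.2517, 0.2343]
tool_rot: [[1.0, -0.002, -0.002], [-0.002, -1.0, 0.004], [-0.002, -0.004, -1.0]]
contact_force: [0.2, -0.1, -2.5]
finger_gap: 0.0088
grasp_force: 59.0
```

Call:
{"api": "carry_out", "payload": {"increments": [[0,[0,0,0],[0,0,0]],[0,[0,0,0],[0,0,0]]]}}

```text
time: 14.38
eef_pos: [0.5571, -0.2499, 0.2345]
tool_rot: [[1.0, 0.0, -0.001], [0.0, -1.0, 0.004], [-0.001, -0.004, -1.0]]
contact_force: [0.3, -0.1, -2.9]
finger_gap: 0.0091
grasp_force: 59.0
```

Run:
```python
from h import *
st()
f=grab_frame("scene");P=cloud(f);I=f["pixels"]
cv2.imwrite("pics/c.png",cv2.resize(I[90:290,170:390],None,fx=3,fy=2.9)[...,::-1])
# pail pose from rim points (brass colour)
h=cv2.cvtColor(I,cv2.COLOR_RGB2HSV);m=(h[...,0]>15)&(h[...,0]<32)&(h[...,1]>150)
m[:90]=0;m[290:]=0;m[:,:170]=0;m[:,390:]=0
q=P[m];print(len(q),np.nanmin(q,0),np.nanmax(q,0))
q=q[(q[:,2]>.165)&(q[:,2]<.18)];print(cv2.minEnclosingCircle(q[:,:2].astype(np.float32)*1000))
plan([.557,-.2515,.16],down(0),6)
```

```text
14.375 [ 0.5571 -0.2499  0.2345] [[1.0, 0.0, -0.001], [0.0, -1.0, 0.004], [-0.001, -0.004, -1.0]] [-0.492  0.369  1.451  0.003  1.325  1.078] [ 0.3 -0.1 -2.9] 0.009133624692134391 58.973509669303894
1949 [ 0.35959819 -0.43852058 -0.00171278] [ 0.60881935 -0.18490679  0.36127346]
((559.4878540039062, -247.94259643554688), 48.201622009277344)
6 x [-0.0, 0.0003, 0.0124] [-0.0006, 0.0002, 0.0001]
```

View pics/c.png

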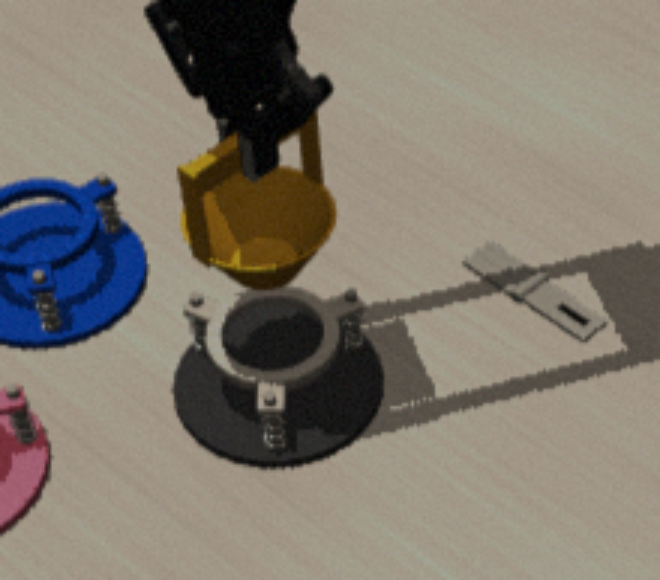

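The empty pail hangs upright over the grey cradle at (270,330) in the crop, about 3 mm off in y. I correct that and lower it.

Call:
{"api": "carry_out", "payload": {"increments": [[0,[-0.0005,0.001,0.01],[-0.001,0,0]],[0,[0,0.001,0.015],[-0.001,0,0]],[0,[0,0.001,0.015],[-0.001,0,0]],[0,[0,0,0.015],[-0.001,0,0]],[0,[0,0,0.013],[0,0,0]],[0,[0,0,0.008],[0,0,0]],[0,[0,0,0.004],[0,0,0]],[0,[0,0,0.003],[0,0,0]],[0,[0,0,0],[0,0,0]],[0,[0,0,0],[0,0,0]]]}}

```text
time: 15.68
eef_pos: [0.5568, -0.2537, 0.152]
tool_rot: [[1.0, -0.0, -0.0], [-0.0, -1.0, -0.002], [-0.0, 0.002, -1.0]]
contact_force: [0.1, -0.1, -2.9]
finger_gap: 0.0089
grasp_force: 59.0
```

Call:
{"api": "carry_out", "payload": {"increments": [[0,[0,0,0.003],[0,0,0]],[0,[0,0,0.003],[0,0,0]],[0,[0,0,0.003],[0,0,0]],[0,[0,0,0],[0,0,0]],[0,[0,0,0],[0,0,0]]]}}

```text
time: 16.3
eef_pos: [0.5562, -0.2531, 0.1426]
tool_rot: [[1.0, -0.0, -0.002], [-0.0, -1.0, -0.0], [-0.002, 0.0, -1.0]]
contact_force: [-2.1, 2.7, 2.8]
finger_gap: 0.0088
grasp_force: 59.9
```

Contact with the ring shows a small side load, so I shift slightly to relieve it while pressing down.

Call:
{"api": "carry_out", "payload": {"increments": [[0,[-0.0005,-0.001,0.002],[0,0,0]],[0,[0,0,0.003],[0,0,0]],[0,[0,0,0.003],[0,0,0]],[0,[0,0,0.003],[0,0,0]],[0,[0,0,0],[0,0,0]],[0,[0,0,0],[0,0,0]]]}}

```text
time: 17.05
eef_pos: [0.5559, -0.2525, 0.1318]
tool_rot: [[1.0, -0.0, -0.001], [-0.0, -1.0, -0.001], [-0.001, 0.001, -1.0]]
contact_force: [-2.4, 2.6, 6.6]
finger_gap: 0.0093
grasp_force: 60.4
```

Call:
{"api": "carry_out", "payload": {"increments": [[0,[-0.0005,-0.0007,0.002],[0,0,0]],[0,[-0.0005,-0.0007,0.002],[0,0,0]],[0,[0,0,0.002],[0,0,0]],[0,[0,0,0.001],[0,0,0]],[0,[0,0,0],[0,0,0]],[0,[0,0,0],[0,0,0]]]}}

```text
time: 17.8
eef_pos: [0.5557, -0.2521, 0.1256]
tool_rot: [[1.0, -0.0, 0.001], [-0.0, -1.0, -0.003], [0.001, 0.003, -1.0]]
contact_force: [-1.4, 1.9, 9.5]
finger_gap: 0.0092
grasp_force: 60.7
```

Call:
{"api": "carry_out", "payload": {"increments": [[0,[-0.0003,-0.0005,0.001],[0,0,0]],[0,[0,0,0.001],[0,0,0]],[0,[0,0,0.001],[0,0,0]],[0,[0,0,0],[0,0,0]],[0,[0,0,0],[0,0,0]]]}}

```text
time: 18.42
eef_pos: [0.5557, -0.252, 0.1242]
tool_rot: [[1.0, -0.0, 0.002], [-0.0, -1.0, -0.004], [0.002, 0.004, -1.0]]
contact_force: [-5.0, 2.3, 16.4]
finger_gap: 0.0094
grasp_force: 62.0
```

Call:
{"api": "carry_out", "payload": {"increments": [[0,[-0.0005,0,0.001],[0,0,0]],[0,[0,0,0],[0,0,0]],[0,[0,0,0],[0,0,0]],[0,[0,0,0],[0,0,0]],[0,[0,0,0],[0,0,0]],[0,[0,0,0],[0,0,0]]]}}

```text
time: 19.18
eef_pos: [0.5556, -0.252, 0.1241]
tool_rot: [[1.0, -0.0, 0.003], [-0.0, -1.0, -0.005], [0.003, 0.005, -1.0]]
contact_force: [-4.8, 4.1, 20.8]
finger_gap: 0.009
grasp_force: 62.6
```

Run:
```python
from h import *
st()
f=grab_frame("scene");P=cloud(f);I=f["pixels"]
p=P[180:252,222:303].reshape(-1,3);c=I[180:252,222:303].reshape(-1,3).astype(int)
q=p[(c.min(1)>110)&(c.max(1)-c.min(1)<30)&(p[:,2]>.02)&(p[:,2]<.07)];print(len(q),np.histogram(q[:,2],bins=np.arange(.02,.072,.004)))
cv2.imwrite("pics/e.png",np.hstack([cv2.resize(I[110:280,180:360],(396,374)),cv2.resize(I[290:460,400:580],(396,374))])[...,::-1])
```

```text
19.175 [ 0.5556 -0.252   0.1241] [[1.0, -0.0, 0.003], [-0.0, -1.0, -0.005], [0.003, 0.005, -1.0]] [-0.494  0.467  1.595 -0.003  1.074  1.079] [-4.8  4.1 20.8] 0.008966782823948943 62.6480770111084
39 (array([ 1,  0,  0,  3, 25,  2,  0,  0,  0,  0,  1,  6]), array([0.02 , 0.024, 0.028, 0.032, 0.036, 0.04 , 0.044, 0.048, 0.052,
       0.056, 0.06 , 0.064, 0.068]))
```

View pics/e.png

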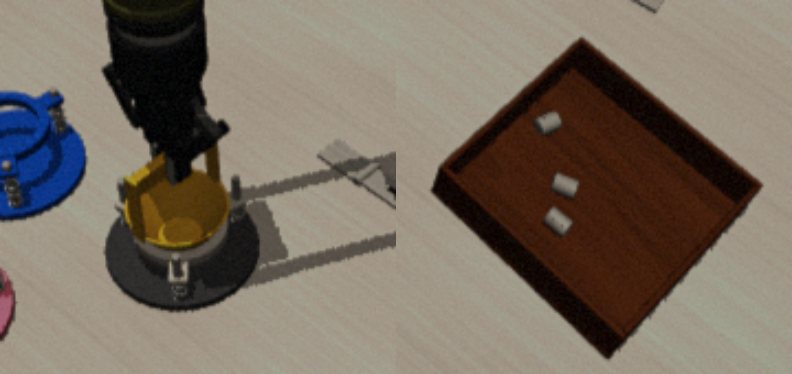

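The pail sits upright and empty in the ring at (178,205). The lugs read about 40 mm high, so the ring is at its stop, held with about 21 N. All three pins are in the tray at (547,123), (565,185) and (558,222).

```bash
python3 -c "
from h import *
print(workorder.hand_in())"
```

```text
the job is handed in; nothing more can be done
None
```

The job is handed in: all three pins are in the tray, and the empty pail is upright in the grey cradle, held pressed to the ring's bottom stop with about 21 N.

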